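Slide the hand mirror until its handle overhangs the vanity shelf

TASK

Push the teal hand mirror along the oak shelf, towards the end its handle already points to, until the handle sticks straight out past that end of the shelf by about 50 mm, so that someone can take it by the handle later. Push it gently with the fingertips only: keep it lying flat, with its whole head on the shelf, do not pinch, press hard on, lift or tip it, and leave everything else on the shelf where it is.

Things in the scene. Friction and masses are not known exactly. Their poses are not given: they have to be found in the camera images.
- mirror: Teal plastic hand mirror, flat, glass up, 12 mm thick, about 0.13 kg. Origin: middle of the head's underside; own x runs along the handle, z up. Head: rounded rectangle, x -55 to +55 mm, 96 mm wide, corner radius 16 mm (rear edge straight for 64 mm). Handle 22 to 34 mm wide, ends at x = +160 mm; it starts within 0.35 rad of the shelf's +y, ending 40 to 150 mm short of its end.
- handle_tip (a point): The outermost point of the mirror's handle, on its long axis (mirror x = +160 mm), halfway up its thickness.
- head_rear (a point): The middle of the straight rear edge of the mirror's head (mirror x = -55 mm), halfway up its thickness.
- shelf: Narrow pale-oak shelf, a fixed riser on the counter: flat top 280 mm (own x) by 700 mm (own y), its surface 80 mm above the counter, board 18 mm thick, edges without lip. Origin: middle of its footprint at counter level; z up. Own y runs along its length to the free end over which the handle must hang (y = +350 mm).
- shelf_end (a point): The middle of the top edge of the shelf's free end (shelf x = 0, y = +350 mm, 80 mm above the counter).
- organiser: Bystander, fixed on the shelf near its other end: three-tier clear acrylic organiser, 200 mm (own x) by 150 mm (own y) by 166 mm tall, brushes in it to 245 mm. Origin: middle of its underside.
- ring_bowl: Bystander, loose on the shelf: white ceramic ring bowl, 76 mm across, 30 mm high. Origin: middle of its underside.
- lens_case: Bystander, loose on the shelf: lavender lens case with two screw tops, 66 mm (own y) by 34 mm by 17 mm high. Origin: middle of its underside.
- nail_clipper: Bystander, loose on the shelf: steel nail clipper, 60 mm (own y) by 12 mm by 11 mm high. Origin: middle of its underside.
- polish_bottle: Bystander, loose on the shelf: nail polish bottle with black cap, 30 mm across, 72 mm high. Origin: middle of its underside.
- cream_jar: Bystander, loose on the shelf: cream jar with brass lid, 54 mm across, 46 mm high. Origin: middle of its underside.

How it is judged:
By the outcome, as a careful person would: the job done as asked, in the order asked, and still so for the second after the job is handed in, with the robot touching nothing.
It also fails if it takes over 70 s, if anything falls off the work surface, if the arm or the gripper's body presses on something with over 40 N, if the wrist force passes 120 N, or if a joint passes its speed limit or range.

ROBOT

A 6-joint arm with a two-finger parallel gripper is mounted at the origin on the work surface. World frame = base frame: x ahead of the robot, y to its left, z up, the work surface at z = 0. Lengths are in m, angles in rad, forces in N, time in s.
With the tool pointing down it reaches from about 0.25 to 0.775 m from the base axis. Payload 4 kg.
Tool frame: the origin (TCP) lies midway between the tips of the shut fingers; the grasp point (between the pads) lies 19 mm behind it; z points along the fingers, y is the direction in which the jaws open and shut (so a half turn about z gives the same grasp; the last joint's range is limited). The gripper opens to 94 mm and grips with 3 to 60 N. Pads are 16 mm wide; open, the fingers measure 119 mm over their backs; the gripper's body (75 mm by 177 mm) begins 78 mm behind the grasp point.
Start: joints at [1.046, 0.087, 1.371, -0, 1.684, -0.103], TCP at [0.225, 0.502, 0.206] pointing down, gripper open.
Joint ranges: [-3.1, 3.1], [-0.76, 2.03], [0.27, 2.55], [-1.08, 4.22], [0.17, 2.65], [-2.57, 2.57]. Speed limits (rad/s): [2.79, 2.79, 3.14, 3.14, 3.14, 3.14].

INTERFACE

Orientations are given as a unit quaternion [w, x, y, z].
In Python, from station import get_obs, read_camera, get_calibration, hand_in gives the robot as it stands.
- The arm moves only by the shell command python3 -m jog 'ROWS' [FORCE]. ROWS is JSON, a list that holds one entry, the list of rows, each a list of 7 numbers: the shift along the tool's x, y, z in cm, then the turn, a rotation vector about the tool's x, y, z in degrees, then the opening, from -1 (shut) to 1 (fully open). A call has 1 to 10 rows; each row shifts and turns the pose as measured when the row begins, along the tool's axes as they then stand; what a row does not reach is not made up. A row lasts 1/8 s, in which the tool goes at most 62.5 mm and 10.7 degrees, less where a joint would pass 70% of its speed; a pose out of reach is approached as far as the arm can. A call is refused whole if a number of a shift passes 6.25 or a number of a turn 10.7, either way. A call with a gripper value outside its range is refused whole. The fingers move at their own pace and stop on an object; FORCE is the grip in N (left out, the last holds). Time passes only in rows, so rows that do not move let the fingers close. It gives the time, the measured TCP pose, the force and the opening at its end, in the units of the state.
- get_obs(): the state, without advancing time (a new reading comes with each control period).
- read_camera(name): name is "scene" or "top" or "wrist"; returns the picture (400x640x3 uint8, red, green, blue); there is no depth.
- get_calibration(name): a dict with "intrinsics" (3x3 intrinsics, pixels), "rvec" (rotation vector, rad) and "tvec" (3), from world to camera coordinates, as OpenCV has them. Camera axes: x right, y down, z forward; pixel columns grow to the right and rows downward; lengths in m; the calibration is good to about 2 mm. A picture is of the moment at which its call begins: read the wrist's pose just before it. get_calibration takes no time and is no camera call; for the wrist camera it gives the pose at the moment of the call.
- hand_in(): hands the job in, once; it reports no verdict.
The state is a dict: "clock": time; "joint_positions": joint angles; "joint_velocities": joint speeds; "effort": joint torques, N m; "eef_pos": TCP position; "tcp_rot": TCP orientation; "wrist_force": force on the tool from outside, world axes, zero at the start; "moment": the same for the moment, N m; "grip_width": finger opening in m.
Only numpy, scipy, OpenCV 4.12 (cv2) and the standard library are available. Lean on these libraries where they do the work, as an engineer would, in place of code of your own. Each camera call takes 0.05 s, during which the arm holds its last target. There are 200 camera calls.

## Working session

There is one attempt and no reset: what is moved stays moved. The work goes in short steps, Python scripts to look and compute and a shell command to move; the robot and the scene stay as the last step left them, time stands still between calls to the robot, and variables do not carry over. Pictures are saved under pics/ and viewed, about 8 in all and at most 12, crops included, and the job is handed in when it is done.

```bash
mkdir -p pics; cat > h.py <<'E'
import numpy as np, cv2
from station import *
def snap(cam,name,crop=None,s=1):
    im=read_camera(cam)[:,:,::-1]
    cv2.imwrite('pics/full_'+name,im)
    if crop: x0,y0,x1,y1=crop; im=im[y0:y1,x0:x1]
    if s!=1: im=cv2.resize(im,None,fx=s,fy=s,interpolation=cv2.INTER_CUBIC)
    cv2.imwrite('pics/'+name,im)
def px2w(cam,px,z,c=None):
    c=c or get_calibration(cam); K=np.array(c['intrinsics']);R=cv2.Rodrigues(np.array(c['rvec'],float))[0];t=np.array(c['tvec'],float).ravel()
    o=-R.T@t; out=[]
    for p in px:
        d=R.T@np.linalg.solve(K,[p[0],p[1],1]); out.append(o+d*(z-o[2])/d[2])
    return np.array(out)
E
python3 - <<'E'
from h import *
snap('top','t1.png',None,1.25); snap('scene','s1.png')
o=get_obs(); print(o['eef_pos'],o['tcp_rot'],o['wrist_force'],o['grip_width'],o['clock'])
E
```

```text
[0.22493548 0.50139105 0.20444641] [-2.91874811e-04  2.09339075e-01  9.77842651e-01 -9.03785953e-04] [-0.5419029   0.13603337  1.07547196] 0.09401634505005126 0.1
```

View pics/t1.png

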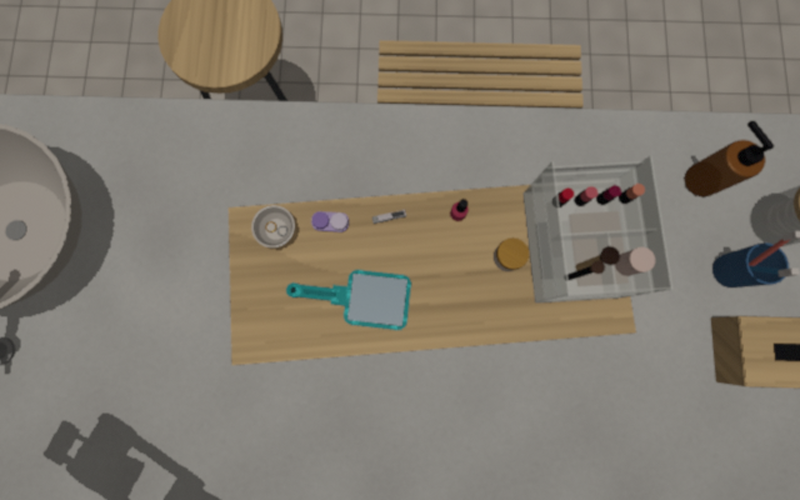

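View pics/s1.png

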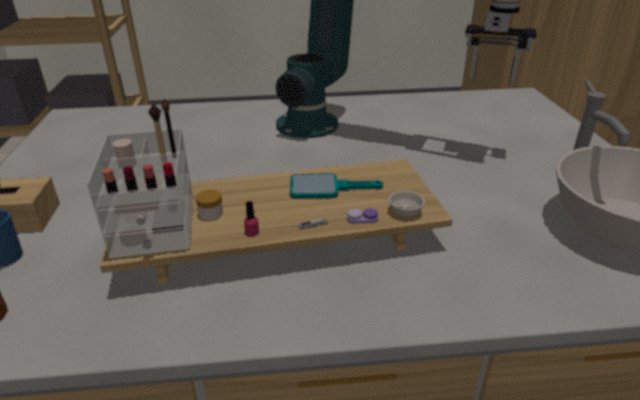

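The top view (scaled by 1.25) shows the shelf with its free end at left (x≈230), and the mirror at about (350,295) with its handle pointing left. The ring bowl, lens case, clipper and polish bottle sit along the far side, and the jar and organiser are at right. I'll enlarge the crop to measure.

```bash
python3 - <<'E'
from h import *
im=cv2.imread('pics/full_t1.png')[150:300,175:375]
cv2.imwrite('pics/t1c.png',cv2.resize(im,None,fx=4,fy=4,interpolation=cv2.INTER_CUBIC))
E
```

```text
(no output)
```

View pics/t1c.png

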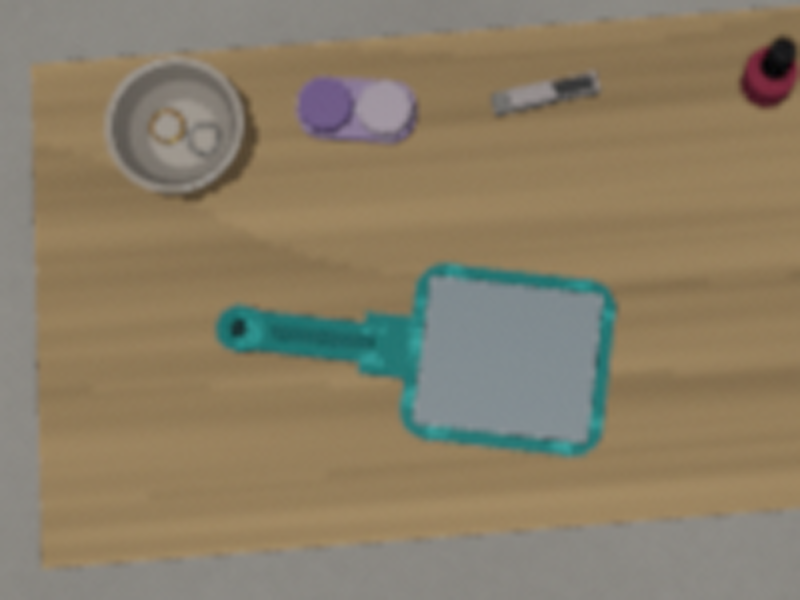

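```bash
cat >> h.py <<'E'
def rep(A,B,nf,ff,tip,rear,bs={}):
    "end corners near/far, near-edge & far-edge other points (z .08), tip, rear px (z .09)"
    P=px2w('top',[A,B,nf,ff],.08); T,R=px2w('top',[tip,rear],.089)
    u=(P[0]-P[2])/np.linalg.norm(P[0]-P[2])+(P[1]-P[3])/np.linalg.norm(P[1]-P[3]); u/=np.linalg.norm(u)
    E=(P[0]+P[1])/2; x=np.array([u[1],-u[0],0])
    S=lambda p:np.round(1e3*np.array([(p-E)@x,(p-E)@u]),1)
    print('E',E.round(4),'u',u.round(4),'yaw',np.degrees(np.arctan2(u[1],u[0])).round(2),'width',np.linalg.norm(P[0]-P[1]).round(4))
    d=T-R; print('tip',T.round(4),S(T),'rear',R.round(4),S(R),'len',np.linalg.norm(d).round(4),'yaw',np.degrees(np.arctan2(d[1],d[0])).round(2))
    for k,v in bs.items(): w=px2w('top',[v[:2]],v[2])[0]; print(k,w.round(3),S(w))
E
cat > m1.py <<'E'
from h import *
c=lambda x,y,*z:(175+x/4,150+y/4,*z)
rep(c(42,567),c(32,66),c(800,510),c(800,8),c(216,328),c(609,372),dict(bowl=c(176,126,.11),case=c(357,108,.09),clip=c(546,92,.09),hfar=c(435,263,.09),hnear=c(405,430,.09),rfar=c(612,292,.09),rnear=c(596,452,.09),jar=(513/1.25,253/1.25,.126)))
E
python3 m1.py
```

```text
E [0.5581 0.2334 0.08  ] u [-0.1036  0.9946  0.    ] yaw 95.95 width 0.277
tip [0.55   0.1322 0.089 ] [-18.6 -99.8] rear [ 0.5322 -0.0817  0.089 ] [ -58.4 -310.7] len 0.2147 yaw 85.25
bowl [0.657 0.156 0.11 ] [ 90.4 -86.8]
case [0.674 0.062 0.09 ] [  97.8 -182.9]
clip [ 0.686 -0.043  0.09 ] [  98.9 -288.4]
hfar [0.589 0.015 0.09 ] [   7.8 -220.7]
hnear [0.498 0.027 0.09 ] [ -81.1 -199. ]
rfar [ 0.576 -0.082  0.09 ] [ -15.4 -315.8]
rnear [ 0.489 -0.076  0.09 ] [-100.4 -300.3]
jar [ 0.62  -0.254  0.126] [  10.9 -490.7]
```

```bash
cat >> h.py <<'E'
def state():
    o=get_obs(); from scipy.spatial.transform import Rotation as Rt
    q=o['tcp_rot']; R=Rt.from_quat([q[1],q[2],q[3],q[0]]).as_matrix()
    print('t',o['clock'],'p',np.round(o['eef_pos'],4),'xyaw',np.degrees(np.arctan2(R[1,0],R[0,0])).round(2),'zax',R[:,2].round(3),'F',np.round(o['wrist_force'],2),'w',round(o['grip_width'],4))
    return np.array(o['eef_pos']),R
E
python3 - <<'E'
from h import *
p,R=state()
G=np.array([.529,-.119]); a=np.arctan2(R[1,0],R[0,0]); D=G-p[:2]; st=D/np.ceil(np.linalg.norm(D)/.055); n=round(np.linalg.norm(D)/np.linalg.norm(st))
print(n,np.degrees(a))
for i in range(n):
    b=a-np.radians(min(i,10)*7.05); print(np.round(100*np.array([st@[np.cos(b),np.sin(b)],st@[np.sin(b),-np.cos(b)]]),1))
E
```

```text
t 0.1 p [0.2249 0.5014 0.2044] xyaw 155.83 zax [-0.001 -0.002 -1.   ] F [-0.54  0.14  1.08] w 0.094
13 155.83273213394182
[-4.1 -3.4]
[-4.5 -2.9]
[-4.8 -2.3]
[-5.  -1.7]
[-5.2 -1.1]
[-5.3 -0.4]
[-5.3  0.2]
[-5.2  0.9]
[-5.1  1.5]
[-4.9  2.1]
[-4.6  2.7]
[-4.6  2.7]
[-4.6  2.7]
```

```bash
python3 -m jog '[[[-4.1,-3.4,0,0,0,7.05,-0.23],[-4.5,-2.9,0,0,0,7.05,-0.23],[-4.8,-2.3,0,0,0,7.05,-0.23],[-5.0,-1.7,0,0,0,7.05,-0.23],[-5.2,-1.1,0,0,0,7.05,-0.23],[-5.3,-0.4,0,0,0,7.05,-0.23],[-5.3,0.2,0,0,0,7.05,-0.23],[-5.2,0.9,0,0,0,7.05,-0.23],[-5.1,1.5,0,0,0,7.05,-0.23],[-4.9,2.1,0,0,0,7.05,-0.23]]]' 10; python3 -c "
from h import *
p,R=state(); print(100*R.T@(np.array([.529,-.119,.2])-p))"
```

```text
clock: 1.35
eef_pos: [0.4528, 0.0072, 0.2001]
tcp_rot: [0.0, 0.746, 0.666, -0.004]
wrist_force: [0.4, 0.9, 2.0]
grip_width: 0.0363
t 1.35 p [0.4528 0.0072 0.2001] xyaw 83.47 zax [-0.006 -0.006 -1.   ] F [0.41 0.85 1.96] w 0.0363
[-11.67287081   9.00565458   0.03512528]
```

```bash
python3 -m jog '[[[-3.9,3.0,0,0,0,-1.7,-0.23],[-3.9,3.0,0,0,0,0,-0.23],[-3.9,3.0,0,0,0,0,-0.23],[0,0,3,0,0,0,-0.23],[0,0,3,0,0,0,-0.23],[0,0,0,0,0,0,-0.23]]]'; python3 - <<'E'
from h import *
p,R=state(); print(100*R.T@(np.array([.529,-.119,.086])-p))
snap('wrist','w1.png'); snap('top','t2.png',(175,150,375,300),4)
E
```

```text
clock: 2.1
eef_pos: [0.5321, -0.1271, 0.1349]
tcp_rot: [-0.002, 0.739, 0.674, -0.005]
wrist_force: [0.1, 0.0, -0.0]
grip_width: 0.036
t 2.1 p [ 0.5321 -0.1271  0.1349] xyaw 84.73 zax [-0.011 -0.004 -1.   ] F [ 0.08  0.   -0.03] w 0.036
[ 0.80035503 -0.33239907  4.88810799]
```

View pics/w1.png

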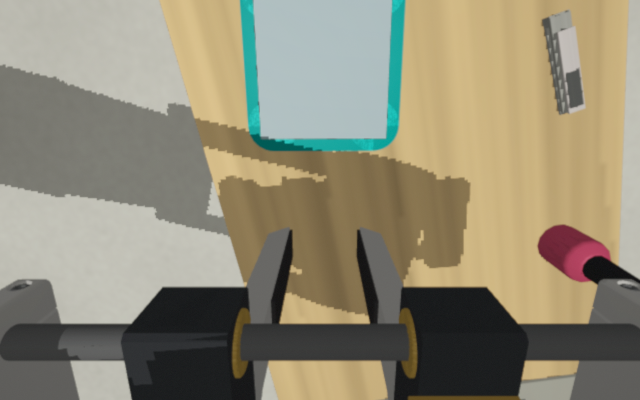

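The wrist view shows the rear edge at row ≈150, cols 250–400 (mid ≈324). The fingertips are at cols ≈290 and 358, so they are centred behind it with clear board below.

```bash
python3 -m jog '[[[0.2,-0.3,3,0,0,0,-0.23],[0,0,1.4,0,0,0,-0.23],[0,0,0.5,0,0,0,-0.23],[0,0,0,0,0,0,-0.23]]]'; python3 - <<'E'
from h import *
p,R=state(); c=get_calibration('wrist'); snap('wrist','w2.png')
E
```

```text
clock: 2.7
eef_pos: [0.5353, -0.126, 0.0956]
tcp_rot: [0.006, 0.738, 0.675, -0.001]
wrist_force: [-0.0, 0.3, -0.4]
grip_width: 0.0363
t 2.7 p [ 0.5353 -0.126   0.0956] xyaw 84.84 zax [ 0.007 -0.01  -1.   ] F [-0.03  0.25 -0.42] w 0.0363
```

View pics/w2.png

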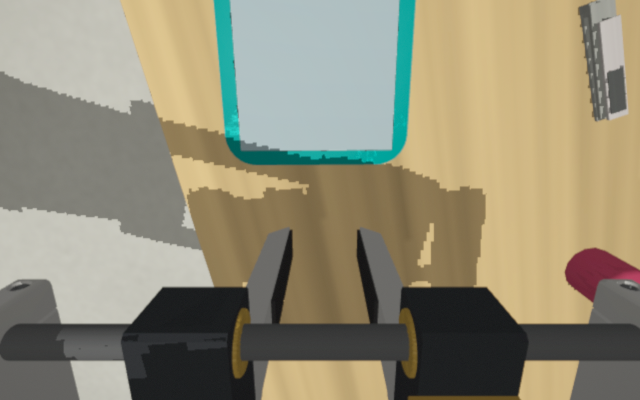

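The rear edge is at row ≈163, cols 230–408, and the fingers are about 1 cm too high.

```bash
python3 - <<'E'
from h import *
p,R=state()
w=px2w('wrist',[(319,163),(262,163),(375,163)],.083); print(w.round(4)); print('tool cm',(100*(w-p)@R).round(2))
E
python3 -m jog '[[[0,-0.1,0.9,0,0,0,-0.23],[0,0,0.2,0,0,0,-0.23],[0,0,0,0,0,0,-0.23]]]'; python3 -c "
from h import *
state()"
```

```text
t 2.75 p [ 0.5356 -0.1261  0.096 ] xyaw 84.83 zax [ 0.008 -0.01  -1.   ] F [ 0.21  0.18 -0.06] w 0.0365
[[ 0.5369 -0.0832  0.083 ]
 [ 0.5049 -0.0803  0.083 ]
 [ 0.5684 -0.0861  0.083 ]]
tool cm [[ 4.3  -0.27  1.26]
 [ 4.3  -3.49  1.23]
 [ 4.29  2.89  1.29]]
clock: 3.12
eef_pos: [0.5356, -0.1265, 0.0859]
tcp_rot: [0.008, 0.738, 0.674, 0.0]
wrist_force: [-0.2, 0.1, 0.3]
grip_width: 0.0358
t 3.125 p [ 0.5356 -0.1265  0.0859] xyaw 84.83 zax [ 0.011 -0.011 -1.   ] F [-0.17  0.1   0.31] w 0.0358
```

```bash
python3 -m jog '[[[1,-0.15,0,0,0,0,-0.23],[1,0,0,0,0,0,-0.23],[0.6,0,0,0,0,0,-0.23],[0.5,0,0,0,0,0,-0.23],[0,0,0,0,0,0,-0.23]]]';  python3 - <<'E'
from h import *
p,R=state(); print(100*R.T@(np.array([.5350,-.0825,.086])-p))
E
```

```text
clock: 3.75
eef_pos: [0.5372, -0.0926, 0.0859]
tcp_rot: [0.008, 0.738, 0.675, 0.0]
wrist_force: [0.5, 0.5, -0.4]
grip_width: 0.036
t 3.75 p [ 0.5372 -0.0926  0.0859] xyaw 84.89 zax [ 0.011 -0.011 -1.   ] F [ 0.53  0.53 -0.4 ] w 0.036
[ 0.98879872 -0.31303054 -0.02197623]
```

```bash
python3 -m jog '[[[0.4,0,0,0,0,0,-0.23],[0.5,0,0,0,0,0,-0.23],[0.6,0.08,0,0,0,-0.7,-0.23],[0.6,0.08,0,0,0,-0.7,-0.23],[0.6,0.08,0,0,0,-0.7,-0.23],[0.6,0.08,0,0,0,-0.7,-0.23],[0.6,0.08,0,0,0,-0.7,-0.23],[0.4,0,0,0,0,0,-0.23],[0.2,0,0,0,0,0,-0.23],[0,0,0,0,0,0,-0.23]]]';  python3 - <<'E'
from h import *
p,R=state(); snap('wrist','w3.png')
E
```

```text
clock: 5.0
eef_pos: [0.5449, -0.0459, 0.0859]
tcp_rot: [0.009, 0.716, 0.698, -0.0]
wrist_force: [0.3, -0.0, 0.2]
grip_width: 0.0358
t 5.0 p [ 0.5449 -0.0459  0.0859] xyaw 88.61 zax [ 0.012 -0.013 -1.   ] F [ 0.35 -0.03  0.23] w 0.0358
```

View pics/w3.png

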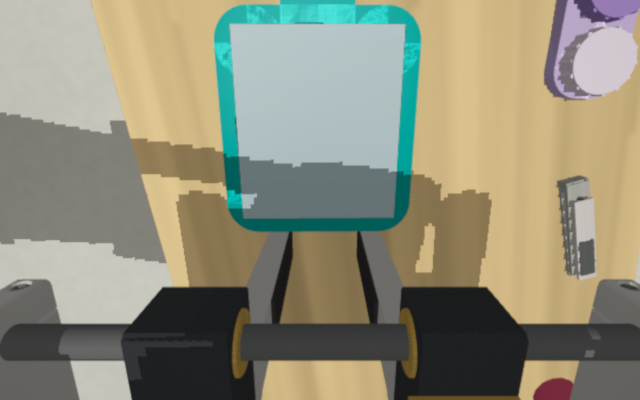

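The mirror's rear edge is flush on both fingertips (row ≈232) and square to the tool, so the two-finger push is stable.

```bash
python3 -m jog '[[[0.4,0,0,0,0,-0.5,-0.23],[0.6,0.08,0,0,0,-0.8,-0.23],[0.6,0.08,0,0,0,-0.8,-0.23],[0.6,0.08,0,0,0,-0.8,-0.23],[0.6,0.08,0,0,0,-0.8,-0.23],[0.6,0.08,0,0,0,-0.8,-0.23],[0.6,0.08,0,0,0,-0.8,-0.23],[0.6,0.08,0,0,0,-0.8,-0.23],[0.4,0.0,0,0,0,-0.6,-0.23],[0.2,0,0,0,0,0,-0.23]]]'; python3 -m jog '[[[0.3,0,0,0,0,0,-0.23],[0.2,0,0,0,0,0,-0.23],[0,0,0,0,0,0,-0.23]]]';   python3 - <<'E'
from h import *
p,R=state(); print('TCP shelf y',(p[:2]-[.5581,.2334])@[-.1036,.9946]); snap('top','t3.png',(175,150,375,300),4)
E
```

```text
clock: 6.3
eef_pos: [0.5496, 0.0092, 0.0858]
tcp_rot: [0.01, 0.671, 0.742, -0.001]
wrist_force: [-0.8, -1.8, 1.7]
grip_width: 0.0362
clock: 6.68
eef_pos: [0.549, 0.0144, 0.0858]
tcp_rot: [0.01, 0.671, 0.742, -0.001]
wrist_force: [0.0, -0.8, 0.3]
grip_width: 0.0363
t 6.675 p [0.549  0.0144 0.0858] xyaw 95.75 zax [ 0.014 -0.014 -1.   ] F [ 0.01 -0.81  0.25] w 0.0363
TCP shelf y -0.21683020887289625
```

View pics/t3.png

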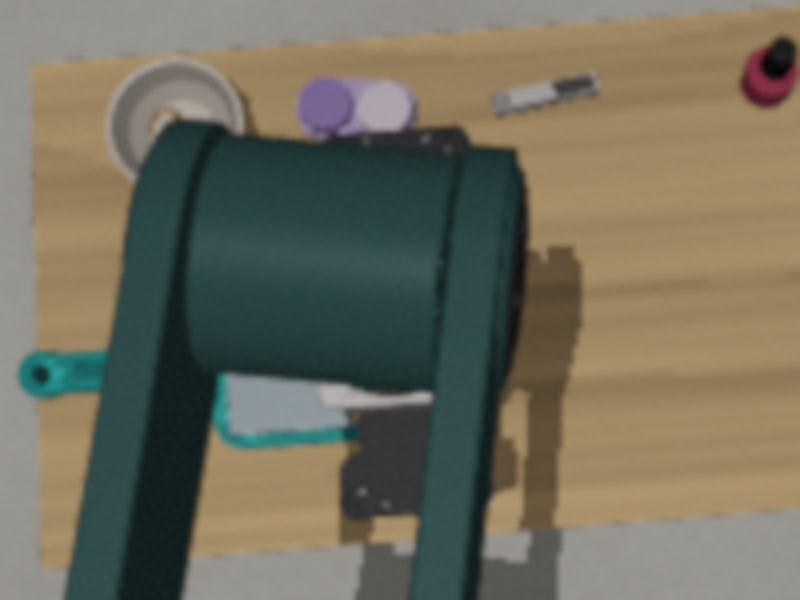

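The handle tip is now at crop (19,374), just past the shelf end (≈x 38). The bystanders haven't moved.

```bash
python3 - <<'E'
from h import *
c=lambda x,y,*z:(175+x/4,150+y/4,*z)
rep(c(42,567),c(32,66),c(800,510),c(800,8),c(19,374),c(609,372))
E
```

```text
E [0.5581 0.2334 0.08  ] u [-0.1036  0.9946  0.    ] yaw 95.95 width 0.277
tip [0.5222 0.237  0.089 ] [-35.4   7.4] rear [ 0.5322 -0.0817  0.089 ] [ -58.4 -310.7] len 0.3189 yaw 91.81
```

```bash
python3 -m jog '[[[0.4,0,0,0,0,-0.1,-0.23],[0.6,0,0,0,0,-0.1,-0.23],[0.6,0,0,0,0,0,-0.23],[0.6,0,0,0,0,0,-0.23],[0.5,0,0,0,0,0,-0.23],[0.5,0,0,0,0,0,-0.23],[0.4,0,0,0,0,0,-0.23],[0.3,0,0,0,0,0,-0.23],[0,0,0,0,0,0,-0.23]]]';   python3 - <<'E'
from h import *
p,R=state(); print('TCP shelf y',(p[:2]-[.5581,.2334])@[-.1036,.9946])
E
```

```text
clock: 7.85
eef_pos: [0.5445, 0.0562, 0.085]
tcp_rot: [0.009, 0.669, 0.743, -0.001]
wrist_force: [0.6, 0.9, 0.5]
grip_width: 0.0366
t 7.85 p [0.5445 0.0562 0.085 ] xyaw 95.98 zax [ 0.013 -0.014 -1.   ] F [0.59 0.87 0.47] w 0.0366
TCP shelf y -0.17487777114301414
```

```bash
python3 -m jog '[[[-0.5,0,0,0,0,0,-0.23],[-1.5,0,0,0,0,0,-0.23],[-1.5,0,0,0,0,0,-0.23],[0,0,-3,0,0,0,-0.23],[0,0,-5,0,0,0,-0.23],[0,0,-4,0,0,0,-0.23],[0,-6,0,0,0,0,-0.23],[0,-6,0,0,0,0,-0.23],[0,-6,0,0,0,0,-0.23],[0,-6,0,0,0,0,-0.23]]]'; python3 - <<'E'
from h import *
state(); snap('top','t4.png',(155,150,355,300),4)
E
```

```text
clock: 9.1
eef_pos: [0.3045, -0.011, 0.2049]
tcp_rot: [0.007, 0.672, 0.741, -0.003]
wrist_force: [0.1, -0.7, 1.3]
grip_width: 0.0363
t 9.1 p [ 0.3045 -0.011   0.2049] xyaw 95.58 zax [ 0.006 -0.014 -1.   ] F [ 0.09 -0.72  1.26] w 0.0363
```

View pics/t4.png

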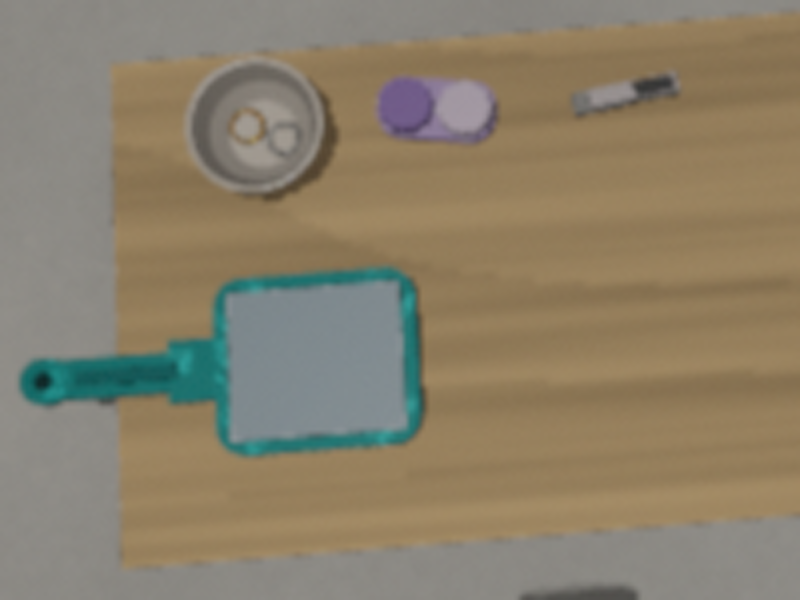

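The handle overhangs the end, with its tip at (20,383) and the rear-edge middle at (419,356). The bowl, case and clipper are where they were.

```bash
python3 - <<'E'
from h import *
c=lambda x,y,*z:(155+x/4,150+y/4,*z)
rep(c(122,567),c(112,66),c(880,510),c(880,8),c(20,383),c(419,356),dict(bowl=c(256,126,.11),case=c(437,108,.09),clip=c(626,92,.09)))
E
```

```text
E [0.5581 0.2334 0.08  ] u [-0.1036  0.9946  0.    ] yaw 95.95 width 0.277
tip [0.5161 0.2793 0.089 ] [-37.  50.] rear [0.5367 0.0646 0.089 ] [ -38.8 -165.6] len 0.2157 yaw 95.48
bowl [0.657 0.156 0.11 ] [ 90.4 -86.8]
case [0.674 0.062 0.09 ] [  97.8 -182.9]
clip [ 0.686 -0.043  0.09 ] [  98.9 -288.4]
```

Overhang is 50 mm and the angle is within 0.5°, so I'm handing in.

```bash
python3 -c "
from station import *
print(hand_in())"
```

```text
the job is handed in; nothing more can be done
None
```

I pushed the mirror along the shelf with both fingertips against the straight rear edge of its head. That turned it about 10.5° into line with the shelf and slid it about 145 mm towards the free end. I then backed off, lifted clear and handed in at about 9 s.

- **Overhang:** the last top view puts the handle tip 50 mm past the shelf end, as asked. The camera calibration is good to about 2 mm.
- **Alignment:** the handle is within about 0.5° of straight out.
- **Head:** it lies flat, wholly on the shelf, about 55 mm in from the free end.
- **Other things:** the bowl, lens case and clipper are where they were. The jar, bottle and organiser were not measured again, but the arm stayed clear of them.
- **Forces:** the wrist readings I took during the push stayed under 3 N. No check failed or disagreed.

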